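# Set and lock the portion dial of an icing depositor

### The arm

A 7-joint arm with a two-finger parallel gripper is mounted at the origin on the work surface. World frame = base frame: x ahead of the robot, y to its left, z up, the work surface at z = 0. Lengths are in m, angles in rad, forces in N, time in s.
With the tool pointing down it reaches from about 0.425 to 0.875 m from the base axis. Payload 4.7 kg.
Tool frame: the origin (TCP) lies midway between the tips of the shut fingers; the grasp point (between the pads) lies 19 mm behind it; x points along the fingers, y is the direction in which the jaws open and shut, and the axes are right-handed (so a half turn about x gives the same grasp; the last joint's range is limited). The gripper opens to 87 mm and grips with 3 to 60 N. Pads are 19 mm wide; open, the fingers measure 117 mm over their backs; the gripper's body (75 mm by 190 mm) begins 51 mm behind the grasp point.
Start: joints at [-1.088, 0.321, -0.07, 1.45, 0.023, 1.371, -0.057], TCP at [0.294, 0.58, 0.223] pointing down, gripper open.
Joint ranges: [-2.86, 2.86], [-0.3, 2.09], [-1.38, 1.24], [0.06, 2.45], [-1.56, 4.7], [0.09, 2.05], [-2.69, 2.69]. Speed limits (rad/s): [2.57, 2.57, 3.14, 3.14, 3.14, 3.14, 3.14].

### API

Orientations are given as a rotation vector (axis times angle).
In Python, from bench import ctrl gives the robot as it stands. The module is installed in compiled form; this text tells all that it offers.
- The arm moves only by the shell command python3 -m jog 'ROWS' [FORCE]. ROWS is JSON, a list of rows, each an object with "rot": the turn, a rotation vector about the tool's x, y, z in units of 5 degrees (1.0 is 5 degrees), a list of three; "travel": the shift along the tool's x, y, z in units of 0.3 m (1.0 is 0.3 m), a list of three; "jaw": the closure, from -1 (fully open) to 1 (shut), so that 0 is half open. In form: [{"rot": [ax, ay, az], "travel": [tx, ty, tz], "jaw": jaw}, ...]. A call has 1 to 8 rows; each row shifts and turns the commanded pose from where the row before left it, along the tool's axes as they then stand; what a row does not reach is not made up. A row lasts 1/10 s, in which the tool goes at most 50 mm and 8.59 degrees, less where a joint would pass 70% of its speed; a pose out of reach is approached as far as the arm can. A call with a number of a shift or a turn outside -1 to 1 is refused whole. A call with a gripper value outside its range is refused whole. The fingers move at their own pace and stop on an object; FORCE is the grip in N (left out, the last holds). Time passes only in rows, so rows that do not move let the fingers close. It gives the time, the measured TCP pose, the force and the opening at its end, in the units of the state.
- ctrl.get_state(): the state, without advancing time (a new reading comes with each control period).
- ctrl.get_image(name): name is "side" or "top" or "wrist"; returns the picture (420x560x3 uint8, red, green, blue); there is no depth.
- ctrl.camera_model(name): a dict with "mtx" (3x3 intrinsics, pixels), "extrinsics" (4x4, takes a point from world to camera coordinates); the wrist camera has in their place "hand_eye" (4x4, takes a point from camera to tool coordinates, whose origin is the TCP and whose axes are the tool frame's). Camera axes: x right, y up, looking along -z (the intrinsics and any distortion apply to the point x, -y, -z); pixel columns grow to the right and rows downward; lengths in m; the calibration is good to about 2 mm. The wrist camera is an equidistant fisheye: a pixel r from the principal point sees the ray r / f radians off the axis. A picture is of the moment at which its call begins: read the wrist's pose just before it. camera_model takes no time and is no camera call.
- ctrl.close_job(): hands the job in, once; it reports no verdict.
The state is a dict: "time": time; "joint_positions": joint angles; "qd": joint speeds; "joint_torque": joint torques, N m; "position": TCP position; "tool_rot": TCP orientation; "ft_force": force on the tool from outside, world axes, zero at the start; "torque": the same for the moment, N m; "grip_width": opening from 0.0 (shut) to 1.0 (fully open).
Only numpy, scipy, OpenCV 4.12 (cv2) and the standard library are available. Lean on these libraries where they do the work, as an engineer would, in place of code of your own. Each camera call takes 0.05 s, during which the arm holds its last target.

### The job

Set the icing depositor's portion dial: turn the black knob clockwise until its pointer lines up with the small raised index tab on the rim, then, with the knob left at that setting, turn the separate lock ring under it clockwise by its upright post until it comes tight. Snug the ring firmly, with about 14 newtons at the post and never more than 20, let go, and leave everything else on the bench where it is.

Things in the scene. Friction and masses are not known exactly. Their poses are not given: they have to be found in the camera images.
- knob_grip (a point): Grip centre of the black portion knob, on the dial's vertical axis: an upright bar 36 mm long, 16 mm thick, 41 mm tall; this point is 17 mm below its top, 142 mm above the table. x runs along the bar towards the pointer, z up. It turns about the vertical axis (0.08 N m of friction), stays where left, and needs 0.4 to 1.5 rad clockwise seen from above.
- pointer (a point): Tip of the knob's pointer nose, a 6 mm wide black finger with a pale line, low on the knob (115 mm above the table), 35 mm from the dial's axis, along the bar. It turns with the knob.
- index_tab (a point): Point on the dial 35 mm from its axis, just inside the small raised index tab (5 mm radially, 6 mm wide, 8 mm tall, top 118 mm above the table) on the rim of the round bezel. When the knob is set, the pointer tip coincides with this point. The tab is fixed during the work.
- post (a point): Grip point of the lock ring's handle, a round upright steel post 17 mm in diameter, 45 mm tall, whose sleeve spins freely about its own axis, at the end of a short arm 80 mm from the dial's axis; this point is 16 mm below its top, 142 mm above the table, 30 mm above the arm. The post circles the dial's axis with the ring.
- ring_center (a point): Centre of the lock ring on the dial's axis, 107 mm above the table: a flat steel ring 110 mm across, round the bezel. Loose, it turns with 2 N at the post. Clockwise (from above) it meets its clamp 0.6 to 1.3 rad from the start, at a place that differs and cannot be seen. The push then jumps to 5 N and rises 2.3 N per mm of post travel: tight from 8.5 N, damaged at 20 N. Friction keeps it tight.
- clamp (a joint): Squeeze of the lock ring's clamp in rad, inside the casing: 0 while the ring is loose, growing as the ring is tightened, 15 N m per rad above 0.40 N m of friction; tight from 0.018, damaged at 0.08. After letting go it springs back to at most about 0.027.
- depositor: The icing depositor: a stainless casing 230 x 510 mm with its top 100 mm above the table; origin on the table under the dial's axis, x across the casing away from the robot, z up. A steel hopper (212 mm across, top 311 mm above the table) stands at y = -290 mm in its frame. Fixed.
- nozzle: Bystander: small steel piping nozzle, a cone 28 mm across and 36 mm tall, on the casing; origin at its underside.
- cup: Bystander: small steel cup, 48 mm across and 35 mm tall, on the casing; origin at its underside.
- tub: Bystander: clear square tub, 190 x 190 x 120 mm, on the table; origin at its underside.
- tray: Bystander: shallow aluminium tray, 220 x 150 x 18 mm, on the table; origin at its underside.
- doughnut1: Bystander: iced doughnut, 83 mm across, 30 mm tall, on the tray; origin at its underside.
- doughnut2: Bystander: plain chocolate doughnut, 83 mm across, 29 mm tall, on the tray; origin at its underside.
- spatula: Bystander: spatula lying on the table; origin at its underside.
- jar: Bystander: white jar with a steel lid, 68 mm across, 110 mm tall; origin at its underside.

How it is judged:
On the way, in this order (a step that is already met when the one before it is completed fails the run):
1. the knob's pointer stands still at the index tab (within 4 mm) while the lock ring is still loose (horizontal distance between pointer and index_tab below 0.004 m and value of joint clamp below 0.006 rad and velocity of joint knob between -0.1 and 0.1 rad/s), for 0.3 s.
2. the lock ring is turned tight with the knob still at its setting (horizontal distance between pointer and index_tab below 0.004 m and value of joint clamp above 0.018 rad), for 0.2 s.
At the end, for the whole second after the job is handed in: The pointer tip is within 4 mm of the index tab's point, the knob is at rest, and the lock ring is still tight (clamp squeezed by more than 0.018 rad) (all of step 2 and velocity of joint knob between -0.05 and 0.05 rad/s); the robot touches nothing.
It fails at once if the lock ring is overtightened: 20 N at the post, clamp squeezed by more than 0.08 rad (value of joint clamp above 0.08 rad).
It fails at once if a bystander is pushed more than 20 mm from its place (distance of any of nozzle, cup, tub, tray, doughnut1, doughnut2, spatula, jar from where it was at the start of the episode above 0.02 m).
It also fails if it takes over 58 s, if anything falls off the work surface, if the arm or the gripper's body presses on something with over 40 N, if the wrist force passes 120 N, or if a joint passes its speed limit or range.

## Working session

There is one attempt and no reset: what is moved stays moved. The work goes in short steps, Python scripts to look and compute and a shell command to move; the robot and the scene stay as the last step left them, time stands still between calls to the robot, and variables do not carry over. Pictures are saved under pics/ and viewed, and the job is handed in when it is done.

```bash
ls; mkdir -p pics
python3 - <<'E'
from bench import ctrl
import cv2, numpy as np
np.set_printoptions(precision=4,suppress=True)
s=ctrl.get_state()
for k,v in s.items(): print(k,np.array(v))
for n in ["side","top","wrist"]:
    cv2.imwrite(f"pics/{n}0.png",ctrl.get_image(n)[:,:,::-1]); print(n,ctrl.camera_model(n))
E
```

```text
pics
time 0.0
joint_positions [-1.0879  0.3218 -0.0701  1.4517  0.0226  1.3708 -0.0569]
qd [ 0.0001 -0.0006 -0.0018 -0.0007  0.0003  0.001  -0.    ]
joint_torque [  0.0002 -49.1286  -0.4041 -31.2524  -0.0639   0.0438   0.0002]
position [0.2935 0.5794 0.2215]
tool_rot [ 0.3661  1.5397 -0.369 ]
ft_force [-0.0541  0.7693 -0.2783]
torque [-0.035   0.0544 -0.0695]
grip_width 0.9978612561186898
side {'mtx': array([[451.7344,   0.    , 283.9752],
       [  0.    , 451.7344, 209.9502],
       [  0.    ,   0.    ,   1.    ]]), 'extrinsics': array([[ 0.9572,  0.2886, -0.0225, -0.5637],
       [-0.152 ,  0.5674,  0.8093, -0.0786],
       [ 0.2463, -0.7712,  0.587 , -1.3388],
       [ 0.    ,  0.    ,  0.    ,  1.    ]])}
top {'mtx': array([[407.2836,   0.    , 288.9538],
       [  0.    , 407.2836, 213.3212],
       [  0.    ,   0.    ,   1.    ]]), 'extrinsics': array([[ 0.0297, -0.9995,  0.0109,  0.124 ],
       [ 0.9975,  0.0303,  0.0634, -0.5703],
       [-0.0637,  0.009 ,  0.9979, -0.9097],
       [ 0.    ,  0.    ,  0.    ,  1.    ]])}
wrist {'mtx': array([[325.1923,   0.    , 275.5617],
       [  0.    , 325.1923, 211.2315],
       [  0.    ,   0.    ,   1.    ]]), 'hand_eye': array([[ 0.0002,  0.2703, -0.9628, -0.162 ],
       [ 1.    ,  0.    ,  0.0002, -0.    ],
       [ 0.0001, -0.9628, -0.2703, -0.0743],
       [ 0.    ,  0.    ,  0.    ,  1.    ]])}
```

View pics/side0.png

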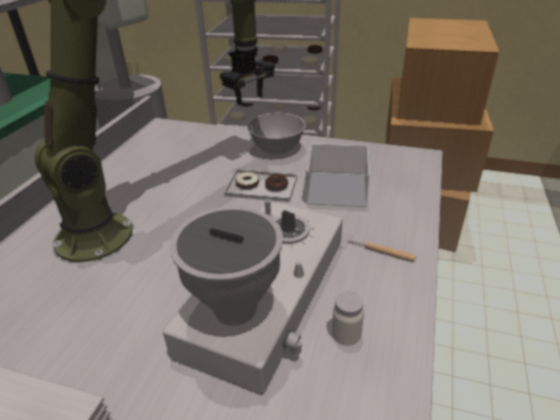

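View pics/top0.png

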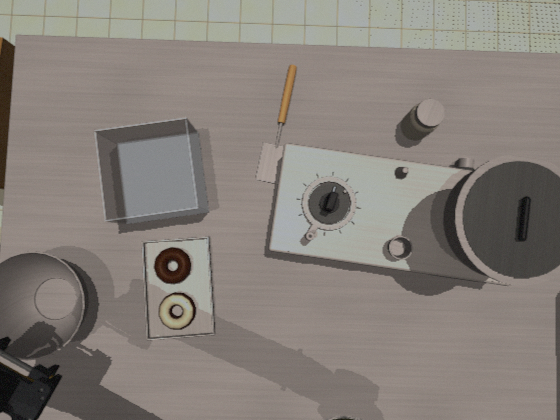

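View pics/wrist0.png

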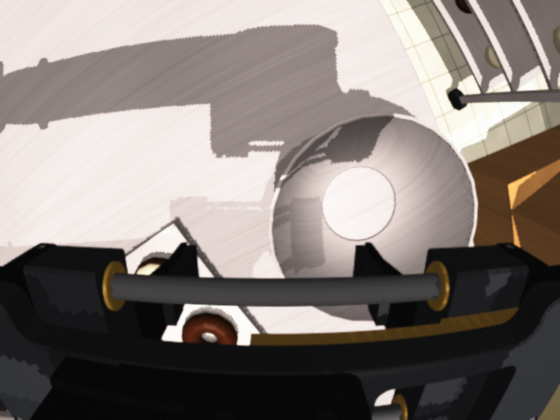

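Run:
```python
import cv2
im=cv2.imread("pics/top0.png"); cv2.imwrite("pics/top0z.png",cv2.resize(im[160:260,270:400],None,fx=6,fy=6,interpolation=cv2.INTER_CUBIC))
```

```text
(no output)
```

View pics/top0z.png

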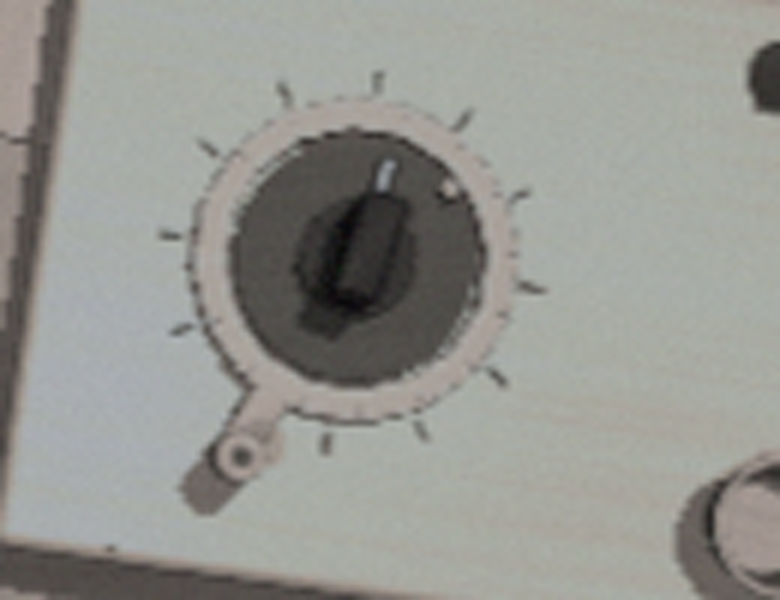

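```bash
cat > h.py <<'E'
import numpy as np,cv2
from bench import ctrl
from scipy.spatial.transform import Rotation as R
np.set_printoptions(precision=4,suppress=True)
def ray(n,u,v,z,s=None):
    m=ctrl.camera_model(n);K=np.array(m['mtx'])
    if n=='wrist':
        s=s or ctrl.get_state()
        a=np.array([u-K[0,2],v-K[1,2]])/K[0,0];r=np.hypot(*a)
        d=np.array([a[0]/r*np.sin(r),-a[1]/r*np.sin(r),-np.cos(r)])
        H=np.array(m['hand_eye']);Q=R.from_rotvec(s['tool_rot']).as_matrix()
        o=Q@H[:3,3]+np.array(s['position']);d=Q@H[:3,:3]@d
    else:
        E=np.array(m['extrinsics']);d=E[:3,:3].T@np.array([(u-K[0,2])/K[0,0],-(v-K[1,2])/K[1,1],-1]);o=-E[:3,:3].T@E[:3,3]
    return o+d*(z-o[2])/d[2]
E
python3 - <<'E'
from h import *
z=lambda a,b,h:ray('top',270+(a-2.5)/6,160+(b-2.5)/6,h)
c=z(355,260,.107);print('ring',c)
c2=z(358,258,.109);print('bezel',c2)
for n,a,b,h in [('ptr line',385,175,.118),('tab',449,190,.118),('post',240,457,.158),('knobtop',372,252,.159)]:
    p=z(a,b,h);d=(p-c)[:2];print(n,p,np.hypot(*d),np.degrees(np.arctan2(d[1],d[0])))
print('nozzle',ray('top',401,173,.12),'cup',ray('top',399,246,.135))
s=ctrl.get_state();print(R.from_rotvec(s['tool_rot']).as_matrix())
E
```

```text
ring [0.5846 0.0605 0.107 ]
bezel [0.5851 0.0597 0.109 ]
ptr line [0.6128 0.0522 0.118 ] 0.029489850065321864 -16.454467147099308
tab [0.6084 0.0303 0.118 ] 0.038498370438891504 -51.756107942731255
post [0.5153 0.1014 0.158 ] 0.08041598399546014 149.4670491011878
knobtop [0.5825 0.0606 0.159 ] 0.0020591718006742216 176.99756289017245
nozzle [ 0.6492 -0.0844  0.12  ] cup [ 0.5005 -0.0779  0.135 ]
[[-0.0006  0.4518  0.8921]
 [-0.0013  0.8921 -0.4518]
 [-1.     -0.0014  0.0001]]
```

```bash
python3 -m jog '[{"rot":[0,0,0],"travel":[0,-0.07,0.1],"jaw":-1},{"rot":[0,0,0],"travel":[0,-0.09,0.135],"jaw":-1},{"rot":[0,0,0],"travel":[0,-0.09,0.135],"jaw":-1},{"rot":[0,0,0],"travel":[0,-0.09,0.135],"jaw":-1},{"rot":[0,0,0],"travel":[0,-0.09,0.135],"jaw":-1},{"rot":[0,0,0],"travel":[0,-0.09,0.135],"jaw":-1},{"rot":[0,0,0],"travel":[0,-0.09,0.135],"jaw":-1},{"rot":[0,0,0],"travel":[0,-0.09,0.135],"jaw":-1}]' 20
```

```text
time: 0.95
position: [0.479, 0.249, 0.2225]
tool_rot: [0.368, 1.539, -0.367]
ft_force: [1.0, 0.2, -0.1]
grip_width: 1.001
```

```bash
python3 -m jog '[{"rot":[0,0,0],"travel":[0,-0.08,0.12],"jaw":-1},{"rot":[0,0,0],"travel":[0,-0.08,0.12],"jaw":-1},{"rot":[0,0,0],"travel":[0,-0.08,0.12],"jaw":-1},{"rot":[0,0,0],"travel":[0,-0.08,0.12],"jaw":-1},{"rot":[0,0,0],"travel":[0,-0.06,0.1],"jaw":-1},{"rot":[-1,0,0],"travel":[0,0,0],"jaw":-1},{"rot":[-1,0,0],"travel":[0,0,0],"jaw":-1},{"rot":[0,0,0],"travel":[0,0,0],"jaw":-1}]'
python3 - <<'E'
from h import *
s=ctrl.get_state();im=ctrl.get_image('wrist')[:,:,::-1]
print(s['position'],R.from_rotvec(s['tool_rot']).as_matrix(),s['ft_force'])
cv2.imwrite('pics/w1.png',im);np.save('w1.npy',np.r_[s['position'],s['tool_rot']])
E
```

```text
time: 1.75
position: [0.5821, 0.0703, 0.2221]
tool_rot: [0.231, 1.559, -0.231]
ft_force: [-0.3, -0.3, -0.1]
grip_width: 1.001
[0.5821 0.0703 0.2221] [[-0.0008  0.2904  0.9569]
 [-0.      0.9569 -0.2904]
 [-1.     -0.0003 -0.0007]] [-0.2777 -0.3471 -0.0538]
```

View pics/w1.png

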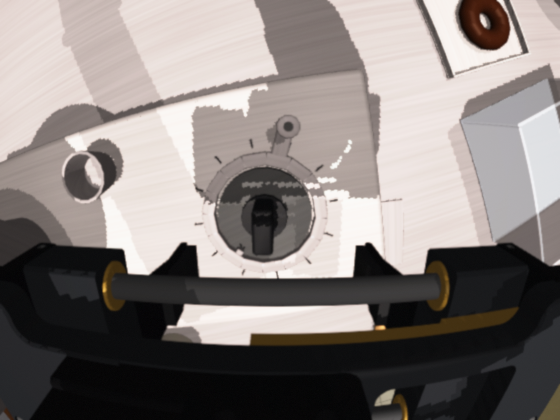

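Run:
```python
import cv2
im=cv2.imread("pics/w1.png"); cv2.imwrite("pics/w1z.png",cv2.resize(im[145:285,190:340],None,fx=5,fy=4.28,interpolation=cv2.INTER_CUBIC)) if 0 else cv2.imwrite("pics/w1z.png",cv2.resize(im[145:285,190:340],None,fx=4,fy=4,interpolation=cv2.INTER_CUBIC))
```

```text
(no output)
```

View pics/w1z.png

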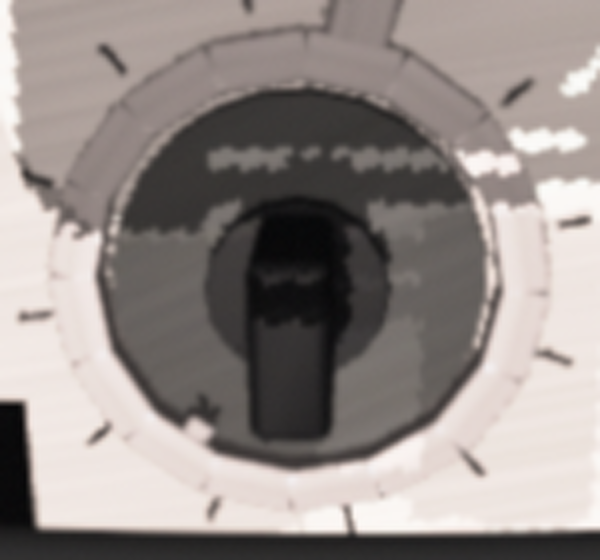

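Run:
```python
from h import *
w=np.load('w1.npy');s=dict(position=w[:3],tool_rot=w[3:])
z=lambda a,b,h:ray('wrist',190+(a-1.5)/4,145+(b-1.5)/4,h,s)
# ring outer contour points at .107..
P=np.array([z(a,b,.109)[:2] for a,b in [(50,290),(550,290),(290,508),(310,25),(115,115),(490,115),(480,440),(120,440)]])
A=np.c_[2*P,np.ones(len(P))];x=np.linalg.lstsq(A,(P**2).sum(1),rcond=None)[0];c=x[:2];print('ring fit',c,np.sqrt(x[2]+c@c))
P=np.array([z(a,b,.110)[:2] for a,b in [(100,280),(497,280),(298,467),(300,87),(165,140),(435,140),(435,412),(150,410)]])
A=np.c_[2*P,np.ones(len(P))];x=np.linalg.lstsq(A,(P**2).sum(1),rcond=None)[0];print('bezel fit',x[:2],np.sqrt(x[2]+x[:2]@x[:2]))
t=z(200,425,.118);d=t[:2]-c;print('tab',t,np.hypot(*d),np.degrees(np.arctan2(d[1],d[0])))
K=[z(a,b,.159)[:2] for a,b in [(250,437),(332,437),(258,218),(335,218)]];print(K,np.mean(K,0))
d=(K[0]+K[1]-K[2]-K[3])/2;print('bar',np.hypot(*d),np.degrees(np.arctan2(d[1],d[0])))
d=ray('wrist',288,126,.158,s)[:2]-c;print('post',c+d,np.hypot(*d),np.degrees(np.arctan2(d[1],d[0])))
```

```text
ring fit [0.5855 0.0588] 0.055888555412540425
bezel fit [0.5858 0.0582] 0.043900006615060584
tab [0.6081 0.0289 0.118 ] 0.03747542752561785 -52.92027150165329
[array([0.5981, 0.0469]), array([0.6026, 0.0617]), array([0.5584, 0.0614]), array([0.5624, 0.0746])] [0.5804 0.0612]
bar 0.04227845591499305 -18.91698593839397
post [0.5159 0.0993] 0.08051987220567636 149.86362469423844
```

```bash
python3 -m jog '[{"rot":[0,0,0],"travel":[0,-0.032,0.021],"jaw":-1},{"rot":[0,0,0],"travel":[0.08,0,0],"jaw":-1},{"rot":[0,0,0],"travel":[0.08,0,0],"jaw":-1},{"rot":[0,0,0],"travel":[0.08,0,0],"jaw":-1},{"rot":[0,0,0],"travel":[0.06,0,0],"jaw":-1},{"rot":[0,0,0],"travel":[0.02,0,0],"jaw":-1},{"rot":[0,0,0],"travel":[0,0,0],"jaw":-1}]' 20
python3 - <<'E'
from h import *
s=ctrl.get_state();im=ctrl.get_image('wrist')[:,:,::-1]
print(s['position'],R.from_rotvec(s['tool_rot']).as_matrix(),s['ft_force'])
cv2.imwrite('pics/w2.png',im)
E
```

```text
time: 2.5
position: [0.585, 0.059, 0.1259]
tool_rot: [0.231, 1.56, -0.232]
ft_force: [0.3, -0.4, -0.2]
grip_width: 0.997
[0.585  0.059  0.1259] [[-0.0015  0.2909  0.9567]
 [-0.0006  0.9567 -0.2909]
 [-1.     -0.001  -0.0012]] [ 0.3064 -0.4333 -0.1509]
```

View pics/w2.png

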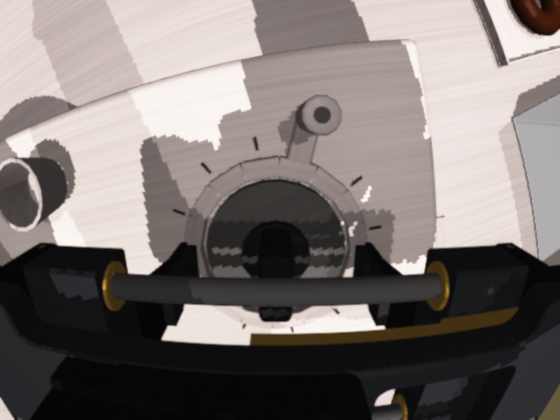

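```bash
python3 -m jog '[{"rot":[0,0,0],"travel":[0,0,0],"jaw":1},{"rot":[0,0,0],"travel":[0,0,0],"jaw":1},{"rot":[0,0,0],"travel":[0,0,0],"jaw":1},{"rot":[0,0,0],"travel":[0,0,0],"jaw":1},{"rot":[0,0,0],"travel":[0,0,0],"jaw":1},{"rot":[0,0,0],"travel":[0,0,0],"jaw":1},{"rot":[0,0,0],"travel":[0,0,0],"jaw":1}]' 20
python3 - <<'E'
from h import *
s=ctrl.get_state()
print(s['ft_force'],s['torque'],s['grip_width'])
E
```

```text
time: 3.25
position: [0.5854, 0.0596, 0.1266]
tool_rot: [0.231, 1.558, -0.231]
ft_force: [0.1, 0.6, 0.1]
grip_width: 0.449
[0.0921 0.6041 0.0949] [ 0.0111  0.0071 -0.0094] 0.44926294085750346
```

```bash
python3 -m jog '[{"rot":[0,0,0],"travel":[0,0,0],"jaw":1},{"rot":[0,0,0],"travel":[0,0,0],"jaw":1},{"rot":[0,0,0],"travel":[0,0,0],"jaw":1},{"rot":[0,0,0],"travel":[0,0,0],"jaw":1},{"rot":[0,0,0],"travel":[0,0,0],"jaw":1},{"rot":[0,0,0],"travel":[0,0,0],"jaw":1}]'
python3 - <<'E'
from h import *
s=ctrl.get_state()
print(s['ft_force'],s['torque'],s['grip_width'])
cv2.imwrite('pics/t3.png',cv2.resize(ctrl.get_image('top')[160:260,270:400,::-1],None,fx=5,fy=5))
E
```

```text
time: 3.85
position: [0.5853, 0.0589, 0.1266]
tool_rot: [0.231, 1.559, -0.232]
ft_force: [-0.9, -2.4, 0.2]
grip_width: 0.179
[-0.9104 -2.4022  0.1884] [-0.5316  0.3247 -0.003 ] 0.1790926816989122
```

```bash
python3 -m jog '[{"rot":[0.5,0,0],"travel":[0,0,0],"jaw":1},{"rot":[1,0,0],"travel":[0,0,0],"jaw":1},{"rot":[1,0,0],"travel":[0,0,0],"jaw":1},{"rot":[1,0,0],"travel":[0,0,0],"jaw":1},{"rot":[1,0,0],"travel":[0,0,0],"jaw":1},{"rot":[1,0,0],"travel":[0,0,0],"jaw":1},{"rot":[1,0,0],"travel":[0,0,0],"jaw":1},{"rot":[0.58,0,0],"travel":[0,0,0],"jaw":1}]' 
python3 -m jog '[{"rot":[0,0,0],"travel":[0,0,0],"jaw":1},{"rot":[0,0,0],"travel":[0,0,0],"jaw":1},{"rot":[0,0,0],"travel":[0,0,0],"jaw":1}]'
python3 - <<'E'
from h import *
s=ctrl.get_state()
M=R.from_rotvec(s['tool_rot']).as_matrix();print(s['ft_force'],s['torque'],s['grip_width'],np.degrees(np.arctan2(M[1,2],M[0,2])))
im=ctrl.get_image('wrist')[:,:,::-1];cv2.imwrite('pics/w4.png',im)
E
```

```text
time: 4.7
position: [0.5853, 0.0589, 0.1265]
tool_rot: [0.713, 1.45, -0.715]
ft_force: [-1.3, -2.6, 0.8]
grip_width: 0.18
time: 5.0
position: [0.5853, 0.059, 0.1265]
tool_rot: [0.711, 1.451, -0.712]
ft_force: [-1.8, -3.1, 1.8]
grip_width: 0.181
[-1.7665 -3.1094  1.8402] [-0.9148  0.4331 -0.0862] 0.1809299009943045 -52.23863877440955
```

View pics/w4.png

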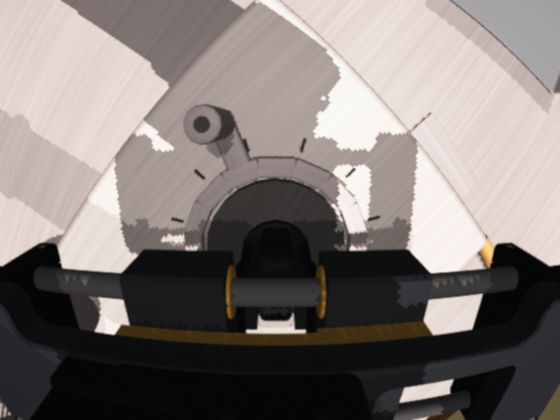

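```bash
python3 -m jog '[{"rot":[0,0,0],"travel":[0,0,0],"jaw":-1},{"rot":[0,0,0],"travel":[0,0,0],"jaw":-1},{"rot":[0,0,0],"travel":[0,0,0],"jaw":-1},{"rot":[0,0,0],"travel":[0,0,0],"jaw":-1},{"rot":[0,0,0],"travel":[-0.05,0,0],"jaw":-1},{"rot":[0,0,0],"travel":[-0.12,0,0],"jaw":-1},{"rot":[0,0,0],"travel":[-0.12,0,0],"jaw":-1},{"rot":[0,0,0],"travel":[-0.06,0,0],"jaw":-1}]' 
python3 -m jog '[{"rot":[0,0,0],"travel":[0,0,-0.1],"jaw":-1},{"rot":[0,0,0],"travel":[0,0,-0.1],"jaw":-1},{"rot":[0,0,0],"travel":[0,0,0],"jaw":-1}]'
python3 - <<'E'
from h import *
s=ctrl.get_state()
im=ctrl.get_image('wrist')[:,:,::-1];cv2.imwrite('pics/w5.png',im)
np.save('w5.npy',np.r_[s['position'],s['tool_rot']])
E
```

```text
time: 5.85
position: [0.5872, 0.0597, 0.2365]
tool_rot: [0.715, 1.446, -0.708]
ft_force: [-0.1, -0.1, 0.8]
grip_width: 0.828
time: 6.15
position: [0.547, 0.1119, 0.2331]
tool_rot: [0.71, 1.454, -0.704]
ft_force: [0.2, 0.7, 1.1]
grip_width: 0.985
```

View pics/w5.png

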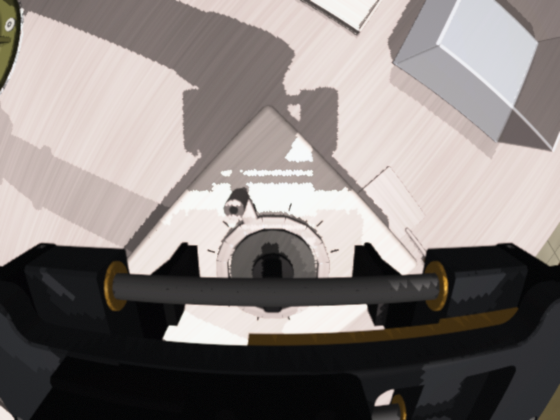

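```bash
python3 -m jog '[{"rot":[0,0,0],"travel":[0,0,0.12],"jaw":-1},{"rot":[0,0,0],"travel":[0,0,0.12],"jaw":-1},{"rot":[0,0,0],"travel":[0,0,0.12],"jaw":-1},{"rot":[0,0,0],"travel":[0,0,0],"jaw":-1}]'
python3 - <<'E'
from h import *
s=ctrl.get_state()
im=ctrl.get_image('wrist')[:,:,::-1];cv2.imwrite('pics/w6.png',im)
np.save('w6.npy',np.r_[s['position'],s['tool_rot']])
cv2.imwrite('pics/t6.png',ctrl.get_image('top')[:,:,::-1])
E
```

```text
time: 6.6
position: [0.6172, 0.0139, 0.2322]
tool_rot: [0.716, 1.444, -0.721]
ft_force: [0.5, -0.5, 0.4]
grip_width: 0.995
```

View pics/w6.png

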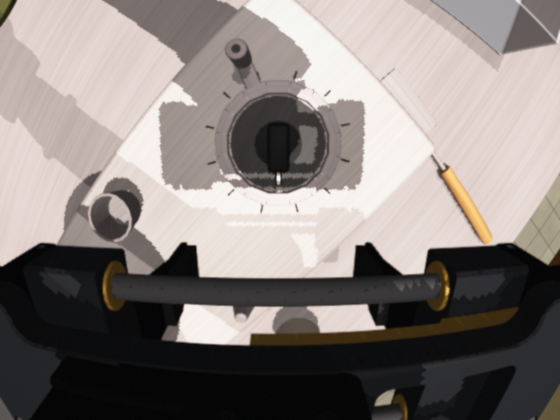

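View pics/t6.png

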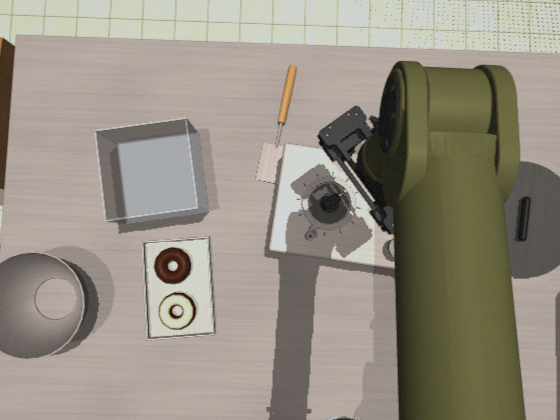

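Run:
```python
import cv2
im=cv2.imread("pics/w6.png"); cv2.imwrite("pics/w6z.png",cv2.resize(im[75:215,210:350],None,fx=4,fy=4,interpolation=cv2.INTER_CUBIC))
```

```text
(no output)
```

View pics/w6z.png

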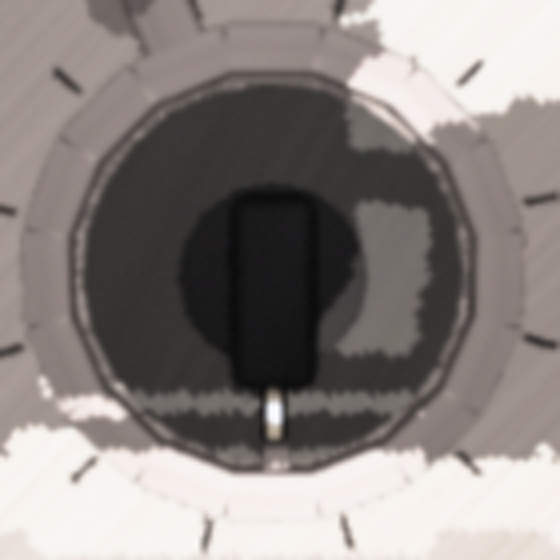

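```bash
python3 -m jog '[{"rot":[0,0,0],"travel":[0,-0.03,-0.14],"jaw":-1},{"rot":[0,0,0],"travel":[0,-0.03,-0.14],"jaw":-1},{"rot":[0,0,0],"travel":[0,-0.03,-0.15],"jaw":-1},{"rot":[-1,0,0],"travel":[0,0,0],"jaw":-1},{"rot":[-1,0,0],"travel":[0,0,0],"jaw":-1},{"rot":[-1,0,0],"travel":[0,0,0],"jaw":-1},{"rot":[-1,0,0],"travel":[0,0,0],"jaw":-1},{"rot":[-0.36,0,0],"travel":[0,0,0],"jaw":-1}]' 
python3 -m jog '[{"rot":[0,0,0],"travel":[0,0,0],"jaw":-1},{"rot":[0,0,0],"travel":[0,0,0],"jaw":-1}]'
python3 - <<'E'
from h import *
s=ctrl.get_state()
im=ctrl.get_image('wrist')[:,:,::-1];cv2.imwrite('pics/w7.png',im)
np.save('w7.npy',np.r_[s['position'],s['tool_rot']])
M=R.from_rotvec(s['tool_rot']).as_matrix();print(s['position'],np.degrees(np.arctan2(M[1,2],M[0,2])),s['joint_positions'],s['ft_force'])
E
```

```text
time: 7.5
position: [0.514, 0.1082, 0.2321]
tool_rot: [0.414, 1.531, -0.412]
ft_force: [-0.2, 1.2, 0.1]
grip_width: 1.001
time: 7.7
position: [0.5143, 0.1077, 0.2319]
tool_rot: [0.417, 1.53, -0.416]
ft_force: [0.4, 0.6, 0.1]
grip_width: 1.0
[0.5143 0.1077 0.2319] -30.441961799487604 [-0.5985  0.0451  0.3543  1.7574 -0.0164  1.3415  0.7987] [0.4369 0.5703 0.145 ]
```

View pics/w7.png

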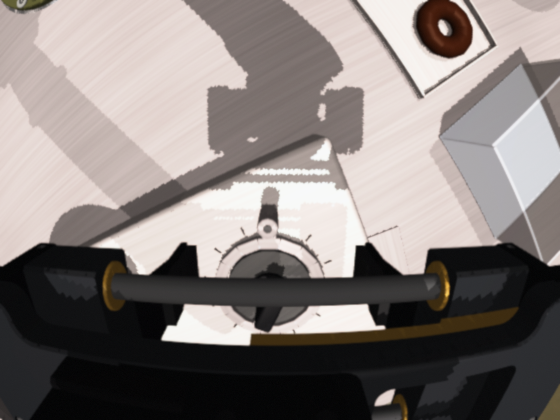

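Run:
```python
from h import *
w=np.load('w7.npy');s=dict(position=w[:3],tool_rot=w[3:])
p=ray('wrist',267,229,.158,s);M=R.from_rotvec(w[3:]).as_matrix()
for q in (p[:2],np.array([.5162,.0996])): print(q,M.T@np.r_[q-w[:2],0]/.3)
```

```text
[0.5161 0.099 ] [-0.     -0.022   0.0201]
[0.5162 0.0996] [-0.     -0.0201  0.0192]
```

```bash
python3 -m jog '[{"rot":[0,0,0],"travel":[0,-0.021,0.02],"jaw":-1},{"rot":[0,0,0],"travel":[0.1,0,0],"jaw":-0.2},{"rot":[0,0,0],"travel":[0.1,0,0],"jaw":-0.2},{"rot":[0,0,0],"travel":[0.1,0,0],"jaw":-0.2},{"rot":[0,0,0],"travel":[0.06,0,0],"jaw":0},{"rot":[0,0,0],"travel":[0,0,0],"jaw":0},{"rot":[0,0,0],"travel":[0,0,0],"jaw":0}]' 40
python3 - <<'E'
from h import *
s=ctrl.get_state()
im=ctrl.get_image('wrist')[:,:,::-1];cv2.imwrite('pics/w8.png',im)
M=R.from_rotvec(s['tool_rot']).as_matrix();print(s['position'],np.degrees(np.arctan2(M[1,2],M[0,2])),s['ft_force'])
E
```

```text
time: 8.45
position: [0.5169, 0.0981, 0.124]
tool_rot: [0.417, 1.53, -0.417]
ft_force: [0.7, -1.5, -0.0]
grip_width: 0.551
[0.5169 0.0981 0.124 ] -30.498853068440148 [ 0.673  -1.5464 -0.0269]
```

View pics/w8.png

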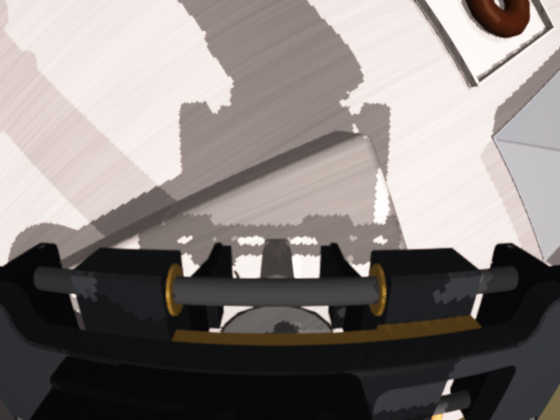

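Post is centred between the fingers. Close on it.

```bash
python3 -m jog '[{"rot":[0,0,0],"travel":[0,0,0],"jaw":1},{"rot":[0,0,0],"travel":[0,0,0],"jaw":1},{"rot":[0,0,0],"travel":[0,0,0],"jaw":1},{"rot":[0,0,0],"travel":[0,0,0],"jaw":1},{"rot":[0,0,0],"travel":[0,0,0],"jaw":1},{"rot":[0,0,0],"travel":[0,0,0],"jaw":1},{"rot":[0,0,0],"travel":[0,0,0],"jaw":1},{"rot":[0,0,0],"travel":[0,0,0],"jaw":1}]' 40
python3 - <<'E'
from h import *
s=ctrl.get_state()
M=R.from_rotvec(s['tool_rot']).as_matrix();print(s['position'],s['grip_width'],M.T@s['ft_force'])
E
```

```text
time: 9.3
position: [0.5167, 0.0988, 0.1238]
tool_rot: [0.417, 1.53, -0.416]
ft_force: [0.3, 1.0, 1.8]
grip_width: 0.183
[0.5167 0.0988 0.1238] 0.18272866498913654 [-1.778   0.98   -0.2195]
```

```bash
cat > st.py <<'E'
from h import *
s=ctrl.get_state()
M=R.from_rotvec(s['tool_rot']).as_matrix();p=s['position'][:2]-np.array([.5853,.0592])
print('ang',np.degrees(np.arctan2(p[1],p[0])),'r',np.hypot(*p),'yaw',np.degrees(np.arctan2(M[1,2],M[0,2])),'F tool',M.T@s['ft_force'],'Tq',s['torque'],s['grip_width'])
E
python3 -m jog '[{"rot":[0.5,0,0],"travel":[0,0.0115,0.0003],"jaw":1},{"rot":[1,0,0],"travel":[0,0.023,0.001],"jaw":1},{"rot":[1,0,0],"travel":[0,0.023,0.001],"jaw":1},{"rot":[1,0,0],"travel":[0,0.023,0.001],"jaw":1},{"rot":[1,0,0],"travel":[0,0.023,0.001],"jaw":1},{"rot":[0.5,0,0],"travel":[0,0.0115,0.0003],"jaw":1},{"rot":[0,0,0],"travel":[0,0,0],"jaw":1}]' 40; python3 st.py
```

```text
time: 10.0
position: [0.5399, 0.124, 0.1236]
tool_rot: [0.754, 1.436, -0.755]
ft_force: [-1.3, 0.3, 3.0]
grip_width: 0.181
ang 125.01575533499962 r 0.07911026965456577 yaw -55.442305230448035 F tool [-3.0055 -0.8702 -0.9937] Tq [0.0652 0.1513 0.0172] 0.18052250942571893
```

```bash
J='' ; python3 -m jog '[{"rot":[0.4,0,0],"travel":[0,0.0092,0.0002],"jaw":1},{"rot":[0.4,0,0],"travel":[0,0.0092,0.0002],"jaw":1},{"rot":[0.4,0,0],"travel":[0,0.0092,0.0002],"jaw":1},{"rot":[0,0,0],"travel":[0,0,0],"jaw":1}]' 40; python3 st.py
```

```text
time: 10.4
position: [0.5467, 0.1282, 0.1237]
tool_rot: [0.834, 1.406, -0.834]
ft_force: [-2.5, 1.3, 2.8]
grip_width: 0.181
ang 119.21726959166995 r 0.07908730299448224 yaw -61.393275554973926 F tool [-2.8354 -1.5697 -2.377 ] Tq [0.0293 0.3645 0.0551] 0.18093861506044562
```

Run:
```python
from h import *
s=ctrl.get_state()
im=ctrl.get_image('wrist')[:,:,::-1];cv2.imwrite('pics/w9.png',im)
cv2.imwrite('pics/t9.png',ctrl.get_image('top')[:,:,::-1])
```

```text
(no output)
```

View pics/w9.png

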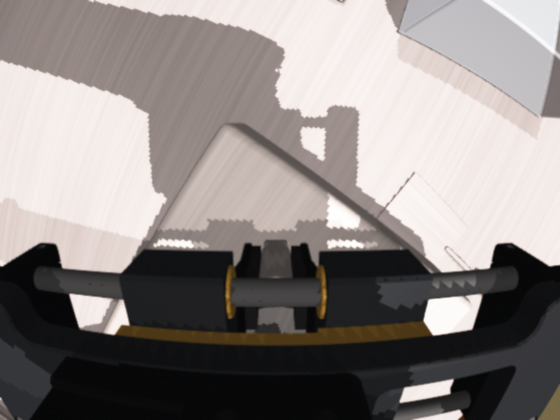

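```bash
python3 -m jog '[{"rot":[0.2,0,0],"travel":[0,0.0046,0],"jaw":1},{"rot":[0.2,0,0],"travel":[0,0.0046,0],"jaw":1},{"rot":[0.2,0,0],"travel":[0,0.0046,0.0001],"jaw":1},{"rot":[0,0,0],"travel":[0,0,0],"jaw":1}]' 40; python3 st.py
```

```text
time: 10.9
position: [0.5507, 0.1303, 0.1236]
tool_rot: [0.875, 1.388, -0.875]
ft_force: [-1.9, 1.8, 3.4]
grip_width: 0.184
ang 115.92437000531139 r 0.0790630493982832 yaw -64.47059084995466 F tool [-3.3501 -0.8892 -2.4658] Tq [ 0.2923  0.5703 -0.007 ] 0.18375273570689415
```

```bash
python3 -m jog '[{"rot":[0.2,0,0],"travel":[0,0.0046,0],"jaw":1},{"rot":[0.2,0,0],"travel":[0,0.0046,0],"jaw":1},{"rot":[0.2,0,0],"travel":[0,0.0046,0],"jaw":1},{"rot":[0,0,0],"travel":[0,0,0],"jaw":1}]' 40; python3 st.py
```

```text
time: 11.3
position: [0.5546, 0.1321, 0.1236]
tool_rot: [0.915, 1.37, -0.914]
ft_force: [-2.0, 2.8, 4.9]
grip_width: 0.182
ang 112.81600219281087 r 0.07904402536884322 yaw -67.47857152705869 F tool [-4.9073 -0.7599 -3.3512] Tq [ 0.4377  0.5924 -0.016 ] 0.18200217739565108
```

```bash
python3 -m jog '[{"rot":[0.2,0,0],"travel":[0,0.0046,0],"jaw":1},{"rot":[0.2,0,0],"travel":[0,0.0046,0],"jaw":1},{"rot":[0.2,0,0],"travel":[0,0.0046,0],"jaw":1},{"rot":[0,0,0],"travel":[0,0,0],"jaw":1}]' 40; python3 st.py
```

```text
time: 11.7
position: [0.5586, 0.1335, 0.1237]
tool_rot: [0.955, 1.351, -0.954]
ft_force: [-1.6, 3.4, 3.1]
grip_width: 0.192
ang 109.77020942932154 r 0.07896721223087265 yaw -70.4837351114907 F tool [-3.1444 -0.3897 -3.7098] Tq [0.6201 0.6079 0.024 ] 0.19161366329291749
```

```bash
python3 -m jog '[{"rot":[0.2,0,0],"travel":[0,0.0046,0],"jaw":1},{"rot":[0.2,0,0],"travel":[0,0.0046,0],"jaw":1},{"rot":[0.2,0,0],"travel":[0,0.0046,0],"jaw":1},{"rot":[0,0,0],"travel":[0,0,0],"jaw":1}]' 40; python3 st.py;  python3 - <<'E'
from h import *
cv2.imwrite('pics/w10.png',ctrl.get_image('wrist')[:,:,::-1])
cv2.imwrite('pics/s10.png',cv2.resize(ctrl.get_image('side')[160:310,200:400,::-1],None,fx=4,fy=4))
E
```

```text
time: 12.1
position: [0.5625, 0.1348, 0.1236]
tool_rot: [0.995, 1.332, -0.994]
ft_force: [-3.3, 3.4, 4.1]
grip_width: 0.181
ang 106.78404898513317 r 0.07896612224855276 yaw -73.48581222600541 F tool [-4.106  -2.2506 -4.1821] Tq [ 0.8183  0.6221 -0.0264] 0.18148578182493633
```

View pics/s10.png

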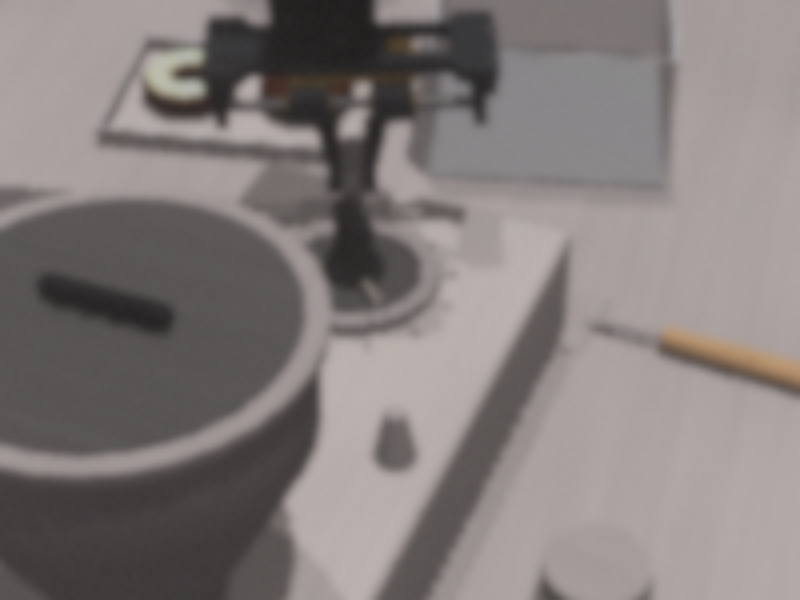

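View pics/w10.png

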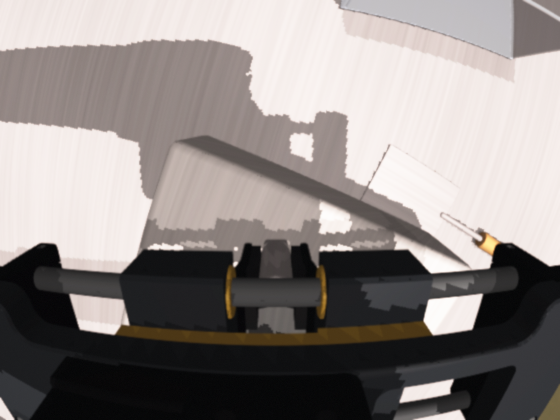

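```bash
python3 -m jog '[{"rot":[0.2,0,0],"travel":[0,0.0046,-0.001],"jaw":1},{"rot":[0.2,0,0],"travel":[0,0.0046,-0.001],"jaw":1},{"rot":[0.2,0,0],"travel":[0,0.0046,-0.001],"jaw":1},{"rot":[0,0,0],"travel":[0,0,0],"jaw":1}]' 40; python3 st.py
```

```text
time: 12.6
position: [0.5664, 0.1359, 0.1236]
tool_rot: [1.034, 1.31, -1.034]
ft_force: [-1.8, 2.0, 4.4]
grip_width: 0.183
ang 103.85887524795551 r 0.07902547376807394 yaw -76.52061928104801 F tool [-4.3718 -1.2792 -2.3629] Tq [0.3762 0.4995 0.0355] 0.18318227063541437
```

```bash
python3 -m jog '[{"rot":[0.2,0,0],"travel":[0,0.0046,-0.0004],"jaw":1},{"rot":[0.2,0,0],"travel":[0,0.0046,-0.0004],"jaw":1},{"rot":[0.2,0,0],"travel":[0,0.0046,-0.0004],"jaw":1},{"rot":[0,0,0],"travel":[0,0,0],"jaw":1}]' 40; python3 st.py
```

```text
time: 13.0
position: [0.5704, 0.1369, 0.1236]
tool_rot: [1.073, 1.289, -1.074]
ft_force: [-1.3, 0.6, 3.3]
grip_width: 0.183
ang 100.8501305857709 r 0.07912454458113541 yaw -79.52738335231808 F tool [-3.3204 -1.1291 -0.8235] Tq [-0.1021  0.3213  0.0525] 0.18255545760662378
```

```bash
python3 -m jog '[{"rot":[0.2,0,0],"travel":[0,0.0046,-0.0001],"jaw":1},{"rot":[0.2,0,0],"travel":[0,0.0046,0],"jaw":1},{"rot":[0.2,0,0],"travel":[0,0.0046,0],"jaw":1},{"rot":[0,0,0],"travel":[0,0,0],"jaw":1}]' 40; python3 st.py
```

```text
time: 13.4
position: [0.5735, 0.1376, 0.1234]
tool_rot: [1.111, 1.269, -1.114]
ft_force: [-3.7, -2.1, 4.8]
grip_width: 0.185
ang 98.58988591966484 r 0.07924041330757947 yaw -82.5294146678376 F tool [-4.7972 -3.9541  1.5915] Tq [-0.5981  0.994  -0.0159] 0.18520856017709508
```

```bash
python3 -m jog '[{"rot":[0.2,0,0],"travel":[0,0.0046,0],"jaw":1},{"rot":[0,0,0],"travel":[0,0,0],"jaw":1},{"rot":[0,0,0],"travel":[0,0,0],"jaw":1}]' 40; python3 st.py
```

```text
time: 13.7
position: [0.5742, 0.1377, 0.1233]
tool_rot: [1.123, 1.262, -1.128]
ft_force: [-5.4, -2.7, 5.2]
grip_width: 0.183
ang 98.03692743118573 r 0.07925389765902446 yaw -83.5020326413792 F tool [-5.1467 -5.7329  2.0842] Tq [-0.6184  1.2711  0.0017] 0.18272484210349726
```

```bash
python3 -m jog '[{"rot":[0.1,0,0],"travel":[0,0.0046,0],"jaw":1},{"rot":[0.1,0,0],"travel":[0,0.0046,0],"jaw":1},{"rot":[0,0,0],"travel":[0,0,0],"jaw":1},{"rot":[0,0,0],"travel":[0,0,0],"jaw":1}]' 40; python3 st.py
```

```text
time: 14.1
position: [0.5757, 0.1379, 0.1231]
tool_rot: [1.135, 1.256, -1.143]
ft_force: [-8.1, -3.0, 7.1]
grip_width: 0.181
ang 96.93295485689958 r 0.07931916884422402 yaw -84.49428811354436 F tool [-7.022  -8.4146  2.2014] Tq [-0.6741  1.9031  0.0204] 0.1813168401159224
```

```bash
python3 -m jog '[{"rot":[0.1,0,0],"travel":[0,0.0046,0],"jaw":1},{"rot":[0.1,0,0],"travel":[0,0.0046,0],"jaw":1},{"rot":[0,0,0],"travel":[0,0,0],"jaw":1},{"rot":[0,0,0],"travel":[0,0,0],"jaw":1}]' 40; python3 st.py;python3 -m jog '[{"rot":[0,0,0],"travel":[0,0,0],"jaw":1}]'; python3 st.py
```

```text
time: 14.5
position: [0.5772, 0.1382, 0.1229]
tool_rot: [1.146, 1.251, -1.158]
ft_force: [-11.7, -2.7, 9.8]
grip_width: 0.183
ang 95.82752764046819 r 0.07939723153569361 yaw -85.4895632788788 F tool [ -9.6701 -11.9571   1.8024] Tq [-0.7768  2.5953  0.0198] 0.1825368612233677
time: 14.6
position: [0.5772, 0.1382, 0.1229]
tool_rot: [1.146, 1.251, -1.158]
ft_force: [-12.0, -3.1, 8.7]
grip_width: 0.182
ang 95.82353155844937 r 0.07937436615280796 yaw -85.48503511199577 F tool [ -8.6314 -12.257    2.1764] Tq [-0.7431  2.5787  0.0199] 0.18200229996438658
```

```bash
python3 -m jog '[{"rot":[0.05,0,0],"travel":[0,0.0046,0],"jaw":1},{"rot":[0,0,0],"travel":[0,0,0],"jaw":1},{"rot":[0,0,0],"travel":[0,0,0],"jaw":1},{"rot":[0,0,0],"travel":[0,0,0],"jaw":1}]' 40; python3 st.py
```

```text
time: 15.0
position: [0.578, 0.1383, 0.1228]
tool_rot: [1.149, 1.25, -1.162]
ft_force: [-13.5, -3.0, 10.7]
grip_width: 0.185
ang 95.28815483260232 r 0.07943797715277111 yaw -85.73017378805773 F tool [-10.5992 -13.8137   2.0083] Tq [-0.7971  2.8966 -0.0359] 0.1853565057146834
```

```bash
python3 -m jog '[{"rot":[0,0,0],"travel":[0,-0.005,0],"jaw":1},{"rot":[0,0,0],"travel":[0,-0.004,0],"jaw":1},{"rot":[0,0,0],"travel":[0,0,0],"jaw":1}]' 40; python3 st.py
python3 -m jog '[{"rot":[0,0,0],"travel":[0,0,0],"jaw":-0.2},{"rot":[0,0,0],"travel":[0,0,0],"jaw":-0.2},{"rot":[0,0,0],"travel":[0,0,0],"jaw":-0.2},{"rot":[0,0,0],"travel":[0,0,0],"jaw":-0.2},{"rot":[0,0,0],"travel":[0,0,0],"jaw":-0.2},{"rot":[0,0,0],"travel":[0,0,0],"jaw":-0.2}]' 40; python3 st.py
```

```text
time: 15.3
position: [0.5775, 0.1381, 0.1231]
tool_rot: [1.151, 1.246, -1.158]
ft_force: [-7.1, -3.1, 5.4]
grip_width: 0.188
ang 95.63612501736887 r 0.07930522368054292 yaw -85.7421571672577 F tool [-5.3922 -7.3742  2.5389] Tq [-0.6713  1.6686  0.0153] 0.18750401111813636
time: 15.9
position: [0.5797, 0.1391, 0.1235]
tool_rot: [1.154, 1.243, -1.153]
ft_force: [-0.6, 0.0, -0.1]
grip_width: 0.578
ang 93.97469784032458 r 0.08012744622843529 yaw -85.70599011248807 F tool [ 0.1053 -0.6398 -0.0909] Tq [-0.1184  0.0577  0.0223] 0.5779328443071443
```

Rise straight up, back away to view.

```bash
python3 -m jog '[{"rot":[0,0,0],"travel":[-0.06,0,0],"jaw":-0.2},{"rot":[0,0,0],"travel":[-0.12,0,0],"jaw":-0.2},{"rot":[0,0,0],"travel":[-0.12,0,0],"jaw":-0.2},{"rot":[0,0,0],"travel":[-0.1,0,0],"jaw":-0.2},{"rot":[0,0,0],"travel":[0,0,0.1],"jaw":-1},{"rot":[0,0,0],"travel":[0,0,0.1],"jaw":-1},{"rot":[0,0,0],"travel":[0,0,0.1],"jaw":-1},{"rot":[0,0,0],"travel":[0,0,0],"jaw":-1}]' 40
python3 - <<'E'
from h import *
im=ctrl.get_image('wrist')[:,:,::-1];cv2.imwrite('pics/w11.png',im)
cv2.imwrite('pics/s11.png',ctrl.get_image('side')[:,:,::-1])
E
```

```text
time: 16.7
position: [0.5867, 0.0429, 0.2441]
tool_rot: [1.159, 1.237, -1.16]
ft_force: [0.8, -0.7, 0.1]
grip_width: 0.876
```

View pics/w11.png

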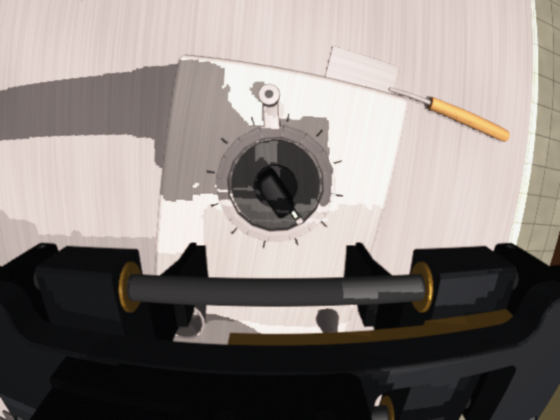

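View pics/s11.png

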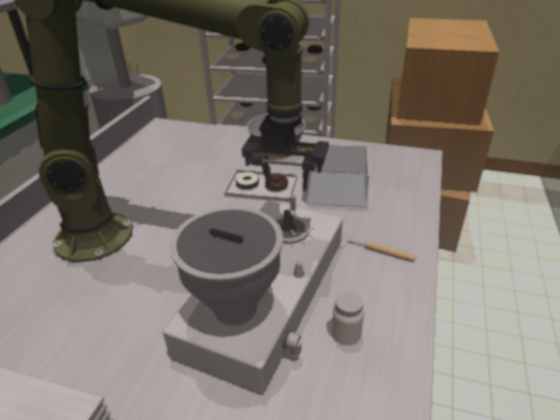

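Run:
```python
from h import *
im=cv2.imread("pics/w11.png"); cv2.imwrite("pics/w11z.png",cv2.resize(im[75:255,205:345],None,fx=3.3,fy=3.3,interpolation=cv2.INTER_CUBIC))
s=ctrl.get_state(); c=np.array([.5853,.0592])
p=ray('wrist',269,95,.158,s)[:2]-c;print('post',np.hypot(*p),np.degrees(np.arctan2(p[1],p[0])))
```

```text
post 0.08457645768010114 97.48844082215622
```

View pics/w11z.png

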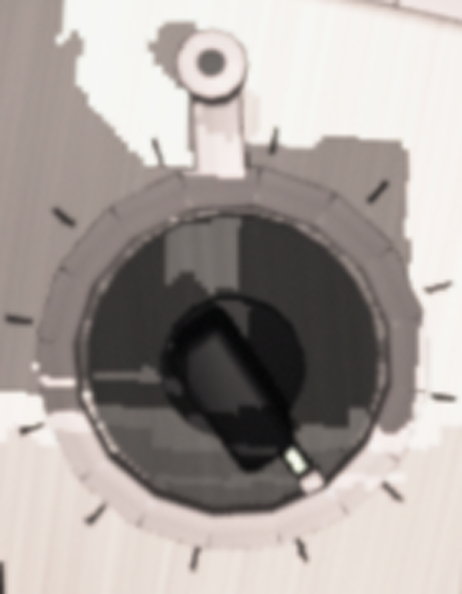

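```bash
python3 -c "
from bench import ctrl
print(ctrl.close_job())"
```

```text
the job is handed in; nothing more can be done
None
```

I set the knob to the index tab and tightened the lock ring, then handed the job in at about 16.8 s. No verdict was reported.

- **Knob:** I gripped the bar and turned it about 35° clockwise. The wrist pictures show the pointer line level with the tab, both right after turning and again after the ring was tight.
- **Lock ring:** I swung the post about 52° clockwise until it met the clamp, then pushed in small steps to a measured 13.8 N at the post. The force rose about as the description said it would.
- **Release:** I let go, raised the gripper clear and read about zero force on the tool. In the last side and wrist pictures, the bystanders in view looked to be where they started. I did not measure their positions.

**What I could not confirm:** the clamp's squeeze cannot be seen, so I inferred that it is tight from the force and the post's angle. The last picture put the post at 97.5°, against roughly 96.9° expected after it springs back. The same picture gave a post radius of 85 mm instead of the true 80 mm, so that reading is only a rough check. While the ring was loose, the side-to-side force was noisy, between 0.4 and 2.3 N where 2 N was expected.

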